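# Lock the wheel stand's shaft with its linchpin

## Task

Pick up the steel linchpin that has the wire ring and push it, from the robot's side, through the cross hole of the upright shaft on the wheel stand until its head is fully home against the shaft, with the ring still standing up; the hole's height differs each time and has to be felt out. Then swing the ring over the top of the shaft and fully down, so that it holds the pin. Be gentle: do not ram the pin or press hard on the ring, and leave the other things on the bench where they are.

Things in the scene. Friction and masses are not known exactly. Their poses are not given: they have to be found in the camera images.
- stand: Fixed wheel stand: grey foot 104 mm wide, upright 22 mm steel shaft through a toothed brass wheel (90 mm wide, top at 41 mm; hub 36 mm wide to 51 mm). Origin: shaft axis at bench level, z up; x level, along the cross hole, away from the robot (within 0.5 rad of world x). The shaft ends in a 22 x 22 mm square block, 28 mm high, crossed by the hole. See shaft_axis for its height.
- shaft_axis (a point): Point on the shaft's axis 80 mm above the bench, fixed: NOT the hole itself. The block is clamped somewhere different each time: the hole's middle is 68 to 92 mm high, always 14 mm below the block's flat top, so touch the top to find it. Hole 11 x 11 mm, 22 mm long, 1 mm chamfer at its -x mouth; a spring ball in its floor lifts the pin to its roof and resists with 5 to 12 N.
- linchpin: Loose steel linchpin on the bench, 0.1 to 0.16 kg: block head 36 long x 14 wide x 20 mm high, 9 x 9 mm square shank 38 mm long, tip tapering to 7 mm. Origin: on the shank's axis at the head's face, 10 mm above the bench as it lies; x along the shank to its tip, z up. Head spans x = -36 to 0 mm; hold its sides at about x = -24 mm. A U-shaped wire ring is hinged at x = -6 mm, hinge axis along y.
- pin_mid (a point): Point on the shank's axis 11 mm from the head's face (linchpin x = +11 mm): on the shaft's axis when the head is home against the shaft.
- bail_bar (a point): Middle of the ring's cross bar, 58 mm from the ring's hinge. Wire 5 mm thick; side wires 40 mm apart, middle to middle. With the ring fully down the bar lies at linchpin x = +52 mm, 14 mm beyond the shank's tip and level with its axis.
- bail (a joint): Ring angle: 0 = fully down along the shank, with the shaft inside the ring; pi/2 = straight up from the head. Starts at 1.2 to 1.65, has a hard stop at 0, is stiff (about 1.5 N at the bar moves it) and stays where it is left.
- plain_pin: Bystander: steel pin with block head but no ring, lying, 70 mm long, 18 mm high. Origin under it.
- screwdriver: Bystander: 160 mm screwdriver lying beyond the work.
- weight: Bystander: brass clock weight, 48 mm wide, 66 mm high.
- oil: Bystander: small amber oil bottle, 36 mm wide, 70 mm high.
- loose_wheel: Bystander: brass wheel lying flat, 68 mm wide, 12 mm high.
- washer: Bystander: brass washer, 36 mm wide, 5 mm high, lying near the robot.
- parts_cup: Bystander: white bowl, 80 mm wide, 45 mm high.
Things that resemble listed ones, but are neither listed nor needed, are in the scene too. What is shaped like the stand but turquoise is not meant.

How it is judged (in metres and radians):
On the way:
1. the pin's head is home against the shaft, ring still up (horizontal distance between pin_mid and stand below 0.002 m and x of linchpin in the frame of stand below -0.005 m and height (world z) of pin_mid between 0.065 and 0.097 m and angle between the x axis of linchpin and the x axis of stand, either way round below 0.2 rad and value of joint bail above 0.6 rad), for 0.2 s.
At the end, for the whole second after the job is handed in: The pin is in the hole from the robot's side with its head home (its mid point within 2 mm of the shaft's axis seen from above and 65 to 97 mm high, axes within 0.2 rad), the ring is down (within 0.05 rad of its stop) and the pin is at rest (horizontal distance between pin_mid and stand below 0.002 m and x of linchpin in the frame of stand below -0.005 m and height (world z) of pin_mid between 0.065 and 0.097 m and angle between the x axis of linchpin and the x axis of stand, either way round below 0.2 rad and value of joint bail below 0.05 rad and linear speed of linchpin below 0.02 m/s); the robot touches nothing.
It fails at once if the pin is rammed: pressed against the stand with more than 35 N while its ring is still up (contact force between linchpin and stand above 35 N and value of joint bail above 0.6 rad).
It fails at once if the ring is pressed by the robot with more than 20 N (contact force between bail and the fingers above 20 N).
It fails at once if another thing on the bench is moved by more than 20 mm (distance of any of plain_pin, screwdriver, weight, oil, loose_wheel, washer, parts_cup from where it was at the start of the episode above 0.02 m).
It also fails if it takes over 72 s, if anything falls off the work surface, if the arm or the gripper's body presses on something with over 40 N, if the wrist force passes 120 N, or if a joint passes its speed limit or range.

## Robot

A 6-joint arm with a two-finger parallel gripper is mounted at the origin on the work surface. World frame = base frame: x ahead of the robot, y to its left, z up, the work surface at z = 0. Lengths are in mm, angles in rad, forces in N, time in s.
With the tool pointing down it reaches from about 225 to 875 mm from the base axis. Payload 3.4 kg.
Tool frame: the origin (TCP) lies where the fingers leave the gripper's body, on its centre line; the fingertips stand 73 mm ahead of it and the grasp point (between the pads) lies 54 mm ahead of it (grip_point_offset is the z of the grasp point in the tool frame, in mm); z points along the fingers, y is the line along which they close (so a half turn about z gives the same grasp; the last joint's range is limited). The gripper opens to 85 mm and grips with 20 to 120 N. Pads are 22 mm wide; open, the fingers measure 114 mm over their backs; the gripper's body (76 mm by 85 mm) begins 54 mm behind the grasp point. The pads swing forward as they close: fully open they stand 13 mm farther back than shut.
Start: joints at [-1.419, 0.276, 1.505, -0, 1.361, -0.121], TCP at [154.918, -553.765, 303.928] pointing down, gripper open.
Joint ranges: [-2.89, 2.89], [-0.75, 2.08], [0.22, 2.7], [-1.18, 4.32], [0.11, 2.71], [-2.7, 2.7]. Speed limits (rad/s): [2.57, 2.57, 3.14, 3.14, 3.14, 3.14].

## Interface

Orientations are given as a 3x3 rotation matrix whose columns are the frame's x, y, z axes.
In Python, from plant import get_obs, snapshot, get_calibration, sign_off, search_frame, outline_of, pinpoint, grip_point_offset gives the robot as it stands. The module is installed in compiled form; this text tells all that it offers.
- The arm moves only by the tool jog_arm, never from a script. Its argument "series" is a list of rows, each a list of 4 numbers: the shift along the tool's x, y, z in a scale on which 1.0 is 0.8 m, then the turn about the tool's z in parts of the range, where 1.0 means 180 degrees. A call has 1 to 10 rows; each row is the pose to reach, as a shift and turn from the pose commanded when the call began, along the tool's axes at that moment; what a row does not reach only later rows make up. A row lasts 1/12 s, in which the tool goes at most 41.7 mm and 7.16 degrees, less where a joint would pass 70% of its speed; a pose out of reach is approached as far as the arm can. No shift or turn number may pass 1 either way. A call with a gripper value outside its range is refused whole. "hand" is the closure, from -1 (fully open) to 1 (shut), set as the call begins (left out, the last holds). The fingers move at their own pace and stop on an object; "newtons" is the grip in N (left out, the last holds). Time passes only in rows, so rows that repeat a pose let the fingers close. It gives the time, the measured TCP pose, the force, the opening and the grip force at its end, in the units of the state.
- get_obs(): the state, without advancing time (a new reading comes with each control period).
- snapshot(name): name is "side" or "top"; returns (picture, depth): 384x512x3 uint8, red, green, blue; 384x512 float32, mm along the optical axis (not along the pixel's ray), 0 where there is no reading.
- get_calibration(name): a dict with "mtx" (3x3 intrinsics, pixels), "R" (3x3) and "t" (3): a world point X has camera coordinates R X + t. Camera axes: x right, y down, z forward; pixel columns grow to the right and rows downward; lengths in mm; the calibration is good to about 2 mm. A picture is of the moment at which its call begins. get_calibration takes no time and is no camera call.
- sign_off(): hands the job in; it is judged then, once.
Trained networks look in the newest picture that a camera, given by its name, has taken for a name from the list of things; names that differ only in an ending like _2 or _b are one class to them, and where a whole thing is asked for, a point or a joint stands for the part that bears it (a point fixed in the world has none). Each returns a list of dicts, best first, with "score" (0 to 1); they miss things now and then, are a little off and sometimes report something else, mostly with a low value. They report only what shows in the picture. A call takes as long as a camera call. They do not tell look-alikes from the thing itself.
- search_frame(camera, query): "xyz" ([x, y, z] in mm, in world coordinates, good to about 4 mm: the middle of the surface that is visible of it).
- outline_of(camera, query): "region" (384x512 bool, what is visible of it).
- pinpoint(camera, query): "xyz" ([x, y, z] in mm, in world coordinates, good to about 4 mm: a listed point, or the origin of a listed thing).
The state is a dict: "time": time; "joint_pos": joint angles; "joint_velocities": joint speeds; "effort": joint torques, N m; "ee_pos": TCP position; "eef_rot": TCP orientation; "ft_force": force on the tool from outside, world axes, zero at the start; "torque": the same for the moment, N m; "gripper_width": finger opening in mm; "gripper_force": force on a finger pad.
Only numpy, scipy, OpenCV 4.12 (cv2) and the standard library are available. Lean on these libraries where they do the work, as an engineer would, in place of code of your own. Each camera call takes 0.05 s, during which the arm holds its last target. There are 200 camera calls.

## Working session

There is one attempt and no reset: what is moved stays moved. The work goes in short steps, Python scripts to look and compute and a tool call to move; the robot and the scene stay as the last step left them, time stands still between calls to the robot, and variables do not carry over. Pictures are saved under pics/ and viewed, at most 10 in all, crops included, and the job is handed in when it is done.

Besides the shell and the picture viewer there is one more tool, called after "Emit:" by a JSON object that holds its "api" and its "payload", one argument or row to a line. jog_arm: Moves the arm, as the interface text tells. Its arguments: {"type":"object","properties":{"series":{"type":"array"},"hand":{"type":"number"},"newtons":{"type":"number"}},"required":["series"]}

```bash
mkdir -p pics; python3 - <<'E'
from plant import *
import cv2,numpy as np
o=get_obs();print(o['time'],o['ee_pos'],o['eef_rot'],o['gripper_width'],grip_point_offset)
for c in('top','side'):
    p,d=snapshot(c);cv2.imwrite(f'pics/{c}0.png',cv2.resize(p[:,:,::-1],(768,576)));np.savez(f'{c}0',p=p,d=d)
    k=get_calibration(c);print(c,k['t'],-k['R'].T@k['t'])
    for q in('linchpin','pin_mid','bail_bar','stand','shaft_axis'):
        print(q,[(np.round(r['xyz']),round(r['score'],2)) for r in pinpoint(c,q)[:4]])
print(get_obs()['time'])
E
```

```text
0.0 [ 154.85930191 -553.36579664  303.02463838] [[ 9.63025356e-01  2.69410650e-01 -2.53684767e-04]
 [ 2.69410662e-01 -9.63023700e-01  1.80247319e-03]
 [ 2.41301032e-04 -1.80417277e-03 -9.99998343e-01]] 85.21158149321197 53.900000000000006
top [ -50.17207268  589.02862459 1121.12420631] [ 558.07312952  -55.60036788 1136.59774091]
linchpin [(array([559., 124.,  12.]), 0.57), (array([ 768., -240.,   -2.]), 0.56), (array([571., 126.,   9.]), 0.37)]
pin_mid [(array([571., 124.,   9.]), 0.46)]
bail_bar [(array([563., 127.,  68.]), 0.4), (array([ 680., -380.,   -2.]), 0.26)]
stand [(array([ 408., -108.,   -2.]), 0.85), (array([ 742., -127.,    3.]), 0.66), (array([ 580., -192.,    2.]), 0.59)]
shaft_axis [(array([ 409., -108.,   83.]), 0.97), (array([ 736., -128.,   81.]), 0.83), (array([628.,   2.,   1.]), 0.74), (array([ 583., -194.,   79.]), 0.57)]
side [593.83085684 164.35012037 629.57215731] [502.33658022 522.76862458 500.37793236]
linchpin [(array([559., 125.,  12.]), 0.76)]
pin_mid [(array([572., 132.,  13.]), 0.91), (array([ 583., -195.,   80.]), 0.4)]
bail_bar [(array([561., 125.,  66.]), 0.72)]
stand [(array([ 581., -194.,   -0.]), 0.98), (array([ 406., -108.,    1.]), 0.55)]
shaft_axis [(array([ 742., -131.,   78.]), 0.97), (array([ 408., -110.,   82.]), 0.87), (array([ 583., -193.,   76.]), 0.69)]
0.6
```

View pics/top0.png

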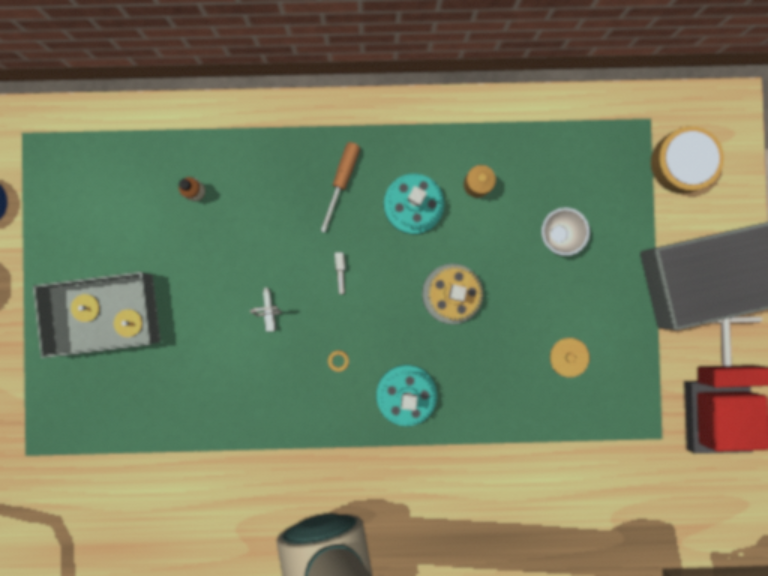

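View pics/side0.png

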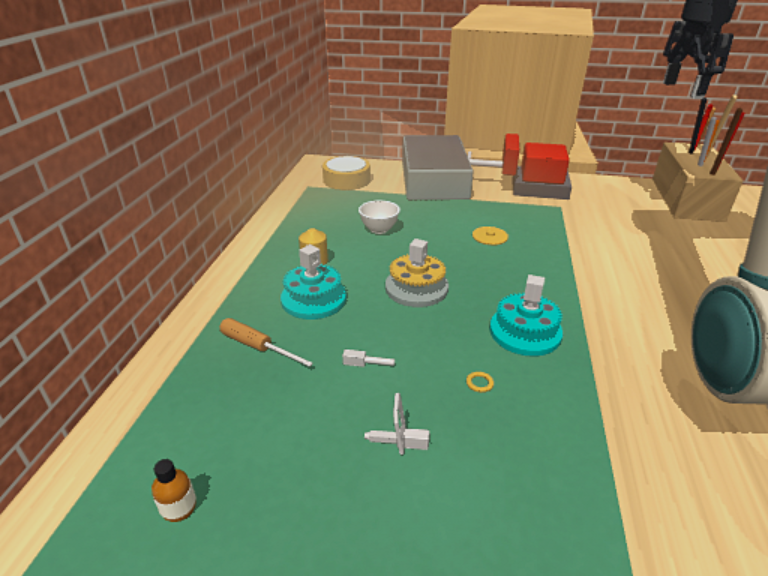

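The top view shows the brass-wheel stand (the target) at px (459,293) with its square block on top. The linchpin is at (268,311), with its tip pointing up in the image (+x) and its ring upright. The turquoise stands at (414,203) and (407,397) are decoys. The side view agrees.

```bash
cat >h.py <<'E'
from plant import *
import cv2,numpy as np
def cloud(c,d):
    k=get_calibration(c);v,u=np.mgrid[:384,:512];K=k['mtx']
    P=np.stack([(u-K[0,2])/K[0,0]*d,(v-K[1,2])/K[1,1]*d,d],-1)
    P=(P-k['t'])@k['R'];P[d==0]=np.nan
    return P
def near(P,c,r,z0,z1):
    with np.errstate(invalid='ignore'):
        return (np.hypot(P[...,0]-c[0],P[...,1]-c[1])<r)&(P[...,2]>z0)&(P[...,2]<z1)
def rect(Q):
    return cv2.minAreaRect(Q[:,:2].astype(np.float32))
E
python3 - <<'E'
from h import *
for c in('top','side'):
    f=np.load(c+'0.npz');P=cloud(c,f['d'])
    m=near(P,(583,-194),25,60,120);Q=P[m];print(c,'block',len(Q),np.percentile(Q[:,2],[1,10,50,90,99]))
    T=Q[Q[:,2]>np.percentile(Q[:,2],99)-4];print(' top',len(T),T.mean(0),T[:,2].mean(),rect(T))
    for lo,hi in((4,26),(30,80)):
        m=near(P,(560,125),60,lo,hi);Q=P[m];print(' pin',lo,len(Q),Q.mean(0),Q.min(0),Q.max(0),rect(Q))
        w,V=np.linalg.eigh(np.cov(Q[:,:2].T));print('  ax',V[:,1],np.degrees(np.arctan2(V[1,1],V[0,1])))
    if c=='top':
        m=near(P,(560,125),60,13,26)&(np.abs(P[...,1]-125)<20);Q=P[m];print('head',len(Q),Q.mean(0),rect(Q),np.median(Q[:,2]))
        m=near(P,(560,125),60,5,26)&(np.abs(P[...,1]-125)<14);Q=P[m];A=Q[np.argsort(Q[:,0])]
        for a in range(530,610,6):
            s=Q[(Q[:,0]>=a)&(Q[:,0]<a+6)]
            if len(s):print(a,len(s),s.mean(0).round(1),s[:,1].min().round(1),s[:,1].max().round(1))
E
python3 - <<'E'
import sys;sys.path.insert(0,'.')
import numpy as np,cv2
a=np.load('top0.npz')['p'][:,:,::-1];b=np.load('side0.npz')['p'][:,:,::-1]
f=lambda p,y,x:cv2.resize(p[y:y+64,x:x+64],(384,384),interpolation=cv2.INTER_CUBIC)
cv2.imwrite('pics/c1.png',np.hstack([f(a,165,275),f(b,150,247)]))
E
```

```text
top block 97 [62.69609002 80.01802735 85.24605312 87.68494337 90.50642836]
 top 31 [ 580.60384662 -190.09463058   87.7259054 ] 87.72590540087324 ((580.2715454101562, -190.77224731445312), (21.714927673339844, 19.004520416259766), 76.87149810791016)
 pin 4 179 [557.85731348 125.35249238  13.84374522] [506.69398147  80.70977073   4.07792571] [618.52116631 183.84140411  25.93435911] ((562.1283569335938, 124.98490142822266), (103.92127990722656, 101.36454772949219), 52.508060455322266)
  ax [-0.98059457 -0.19604663] -168.6941286492667
 pin 30 44 [560.7813584  124.58048946  61.25462694] [554.44375529 103.80934598  32.02971267] [564.09814774 147.39535078  71.92258303] ((560.288818359375, 125.53387451171875), (7.936657428741455, 43.60443878173828), 6.049191474914551)
  ax [-0.10699342  0.99425973] 96.14202798563038
head 97 [548.49537357 124.69160116  17.91626255] ((559.7764282226562, 125.7734375), (31.541473388671875, 67.53421783447266), 78.82344055175781) 18.020595171508365
530 17 [533.2 121.4  17.8] 115.5 128.4
536 15 [539.5 123.2  17.9] 116.4 130.2
542 12 [544.9 124.   18.1] 117.8 130.4

[... 422 characters left out ...]
  86.4093984 ] 86.40939840363744 ((580.6166381835938, -191.08621215820312), (23.489683151245117, 22.321613311767578), 82.4517593383789)
 pin 4 421 [554.80016328 127.8368854   14.9028137 ] [523.45848203 103.86085707   4.13797182] [596.96211238 148.33872989  25.95344815] ((558.4814453125, 128.50750732421875), (68.6924819946289, 40.79740905761719), 31.654905319213867)
  ax [-0.99789649 -0.06482737] -176.28305869986016
 pin 30 131 [559.02891272 131.83729956  55.35655059] [552.30827657 104.70213354  30.39724109] [564.88544535 149.03930714  70.83788229] ((559.331787109375, 127.12246704101562), (9.60391616821289, 44.5640754699707), 6.555049896240234)
  ax [-0.07999668  0.99679513] 94.58837502212334
```

View pics/c1.png

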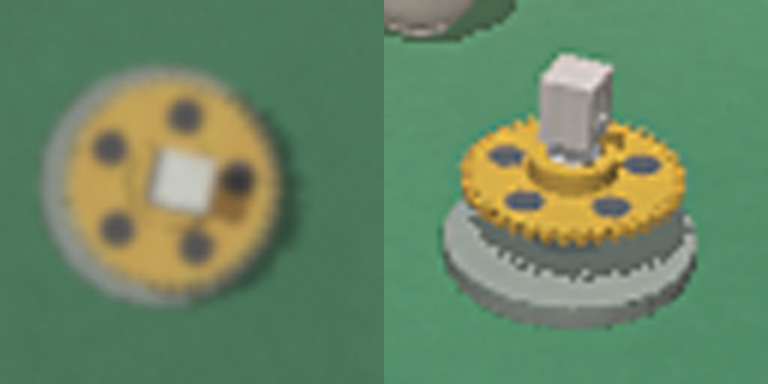

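The left crop (top view) shows the block's top as a white square, turned about 9° clockwise. The right crop (side view) shows the hole mouth as a dark spot on the block's −x face. I'll refine the block pose and the pin pose next.

```bash
cat >>h.py <<'E'
def toplane(c,uv,z):
    k=get_calibration(c);uv=np.atleast_2d(uv).astype(float)
    r=np.c_[uv,np.ones(len(uv))]@np.linalg.inv(k['mtx']).T@k['R'];o=-k['R'].T@k['t']
    return o+r*((z-o[2])/r[:,2])[:,None]
def seg(c,p,z,ctr,r,thr,s=8):
    "bright, unsaturated blob near world xy ctr, mapped onto plane z -> minAreaRect in world"
    k=get_calibration(c);X=k['R']@np.r_[ctr,z]+k['t'];u,v=(k['mtx']@X)[:2]/X[2];u,v=int(u),int(v)
    q=p[v-r:v+r,u-r:u+r];g=cv2.resize(q.min(2),None,fx=s,fy=s,interpolation=cv2.INTER_CUBIC)
    m=(g>thr).astype(np.uint8);n,l,st,_=cv2.connectedComponentsWithStats(m)
    i=1+np.argmax(st[1:,4]);y,x=np.nonzero(l==i)
    W=toplane(c,np.c_[(x+.5)/s-.5+u-r,(y+.5)/s-.5+v-r],z);return W,cv2.minAreaRect(W[:,:2].astype(np.float32))
E
python3 - <<'E'
from h import *
p=np.load('top0.npz')['p']
for t in(140,155,170):
    W,r=seg('top',p,87,(581,-191),13,t);print(t,r,W.mean(0))
for t in(120,140,160):
    W,r=seg('top',p,16,(562,126),28,t);print('pin',t,r)
    for a,b in((-.9,-.55),(.3,.9)):
        pass
    c=W[:,:2].mean(0);
    h=W[(W[:,0]<548)];s=W[W[:,0]>572]
    print(h.min(0),h.mean(0),s.mean(0),W.max(0),np.degrees(np.arctan2(*(s.mean(0)-h.mean(0))[[1,0]])))
E
```

```text
140 ((580.725341796875, -191.91976928710938), (22.684083938598633, 22.943885803222656), 74.73609161376953) [ 580.86079349 -191.92049079   87.        ]
155 ((580.6942138671875, -191.9393310546875), (21.17321014404297, 21.510108947753906), 75.8343734741211) [ 580.82338148 -191.97075657   87.        ]
170 ((580.7598876953125, -192.01657104492188), (19.005634307861328, 19.784862518310547), 77.40949249267578) [ 580.75714003 -191.9580916    87.        ]
pin 120 ((559.550537109375, 134.88668823242188), (75.82865142822266, 36.991172790527344), 10.74085521697998)
[523.83632897 114.44696688  16.        ] [536.29415652 122.89238045  16.        ] [584.45928617 126.88184492  16.        ] [599.28605753 153.65037044  16.        ] 4.734937635679477
pin 140 ((560.0804443359375, 133.10665893554688), (73.48554229736328, 29.557933807373047), 8.358960151672363)
[524.82690205 115.40542938  16.        ] [536.72998267 122.86422314  16.        ] [583.89707332 126.8151149   16.        ] [597.9802596  148.18055278  16.        ] 4.788131038899893
pin 160 ((560.6640625, 125.89279174804688), (70.91447448730469, 13.109696388244629), 7.558168888092041)
[525.74459589 116.07777804  16.        ] [537.06093127 122.79724774  16.        ] [583.05404679 126.70178064  16.        ] [596.07342896 132.79667795  16.        ] 4.852424851007938
```

The manual's scale: shifts go in shares of 0.8 m and turns go in shares of 180 degrees. Converting my numbers, 0.362 m is 0.4525, 0.326 m is 0.4075, 9.7 degrees is 0.0539.

Emit:
{"api": "jog_arm", "payload": {
  "series": [
    [0.045, -0.0209, 0, 0.0111],
    [0.0913, -0.0419, 0, 0.0278],
    [0.1363, -0.0625, 0, 0.0539],
    [0.1813, -0.0838, 0, 0.0539],
    [0.2263, -0.1044, 0, 0.0539],
    [0.2725, -0.125, 0, 0.0539],
    [0.3175, -0.1463, 0, 0.0539],
    [0.3625, -0.1669, 0, 0.0539],
    [0.4075, -0.1875, 0, 0.0539],
    [0.4525, -0.2088, 0, 0.0539]
  ],
  "hand": 1,
  "newtons": 20
}}

```text
time: 1.43
ee_pos: [459.8, -293.9, 304.2]
eef_rot: [[0.995, 0.103, 0.001], [0.103, -0.995, -0.001], [0.0, 0.001, -1.0]]
ft_force: [0.6, -0.5, -0.5]
gripper_width: -0.0
gripper_force: 0.0
```

Converted, 0.131 m is 0.1638, 0.13 m is 0.1625.

Emit:
{"api": "jog_arm", "payload": {
  "series": [
    [0.0375, -0.025, 0, 0],
    [0.075, -0.05, 0.0125, 0],
    [0.1125, -0.075, 0.0375, 0],
    [0.15, -0.1, 0.075, 0],
    [0.1638, -0.1113, 0.1125, 0],
    [0.1638, -0.1113, 0.1438, 0],
    [0.1638, -0.1113, 0.1625, 0],
    [0.1638, -0.1113, 0.1625, 0],
    [0.1638, -0.1113, 0.1625, 0]
  ]
}}

```text
time: 2.18
ee_pos: [579.5, -193.2, 173.3]
eef_rot: [[0.995, 0.104, -0.002], [0.104, -0.995, 0.001], [-0.002, -0.001, -1.0]]
ft_force: [0.1, -0.3, -0.2]
gripper_width: -0.2
gripper_force: 0.0
```

```bash
python3 -c "
from h import *
o=get_obs();print(o['ee_pos'],o['ft_force'])"
```

```text
[ 579.4589946  -193.17139781  173.2801014 ] [ 0.0556741  -0.28508164 -0.1817278 ]
```

Converted, 0.008 m is 0.01, 0.002 m is 0.0025.

Emit:
{"api": "jog_arm", "payload": {
  "series": [
    [0, 0, 0.0025, 0],
    [0, 0, 0.005, 0],
    [0, 0, 0.0075, 0],
    [0, 0, 0.01, 0],
    [0, 0, 0.01, 0]
  ]
}}

```text
time: 2.6
ee_pos: [579.5, -193.6, 166.2]
eef_rot: [[0.995, 0.103, 0.0], [0.103, -0.995, -0.0], [0.0, 0.0, -1.0]]
ft_force: [-1.2, 0.4, -0.3]
gripper_width: 0.2
gripper_force: 0.0
```

Converted, 0.003 m is 0.0038, 0.002 m is 0.0025.

Emit:
{"api": "jog_arm", "payload": {
  "series": [
    [0, 0, 0.0013, 0],
    [0, 0, 0.0025, 0],
    [0, 0, 0.0038, 0],
    [0, 0, 0.0038, 0]
  ]
}}

```text
time: 2.93
ee_pos: [579.5, -193.3, 162.7]
eef_rot: [[0.995, 0.103, -0.0], [0.103, -0.995, 0.0], [-0.0, -0.0, -1.0]]
ft_force: [-0.1, -0.1, -0.1]
gripper_width: 0.0
gripper_force: 0.0
```

Converted, 0.002 m is 0.0025, 0.001 m is 0.0013.

Emit:
{"api": "jog_arm", "payload": {
  "series": [
    [0, 0, 0.0013, 0],
    [0, 0, 0.0025, 0],
    [0, 0, 0.0025, 0]
  ]
}}

```text
time: 3.18
ee_pos: [579.5, -193.3, 160.6]
eef_rot: [[0.995, 0.103, -0.0], [0.103, -0.995, 0.0], [-0.0, -0.0, -1.0]]
ft_force: [0.2, -0.0, -0.6]
gripper_width: 0.0
gripper_force: 0.0
```

Converted, 0.002 m is 0.0025, 0.001 m is 0.0013.

Emit:
{"api": "jog_arm", "payload": {
  "series": [
    [0, 0, 0.0013, 0],
    [0, 0, 0.0025, 0],
    [0, 0, 0.0025, 0]
  ]
}}

```text
time: 3.43
ee_pos: [579.7, -193.4, 159.8]
eef_rot: [[0.995, 0.103, 0.001], [0.103, -0.995, -0.0], [0.0, 0.0, -1.0]]
ft_force: [-2.3, -0.2, 5.8]
gripper_width: 0.3
gripper_force: 2.5
```

Converted, 0.001 m is 0.0013.

Emit:
{"api": "jog_arm", "payload": {
  "series": [
    [0, 0, 0.0013, 0],
    [0, 0, 0.0013, 0]
  ]
}}

```text
time: 3.6
ee_pos: [579.7, -193.4, 159.8]
eef_rot: [[0.995, 0.103, 0.001], [0.103, -0.995, -0.001], [0.001, 0.001, -1.0]]
ft_force: [-3.1, 0.4, 10.8]
gripper_width: 0.1
gripper_force: 4.9
```

Converted, -0.0015 m is -0.0019, -0.001 m is -0.0013.

Emit:
{"api": "jog_arm", "payload": {
  "series": [
    [0, 0, -0.0013, 0],
    [0, 0, -0.0019, 0],
    [0, 0, -0.0019, 0]
  ]
}}

```text
time: 3.85
ee_pos: [579.8, -193.4, 159.8]
eef_rot: [[0.995, 0.103, 0.001], [0.103, -0.995, -0.0], [0.001, 0.0, -1.0]]
ft_force: [-0.3, -0.6, 4.4]
gripper_width: -0.4
gripper_force: 2.3
```

Converted, -0.3187 m is -0.3984, -0.05 m is -0.0625.

Emit:
{"api": "jog_arm", "payload": {
  "series": [
    [0, 0, -0.0375, 0],
    [0, -0.0125, -0.0625, 0],
    [-0.0013, -0.0625, -0.0625, 0],
    [-0.0038, -0.1125, -0.0625, 0],
    [-0.005, -0.1625, -0.0625, 0],
    [-0.0075, -0.2125, -0.0625, 0],
    [-0.0088, -0.2625, -0.0625, 0],
    [-0.01, -0.3125, -0.0625, 0],
    [-0.0125, -0.3563, -0.0625, 0],
    [-0.0138, -0.3984, -0.0625, 0]
  ],
  "hand": -1
}}

```text
time: 4.68
ee_pos: [534.9, 124.5, 209.0]
eef_rot: [[0.995, 0.104, -0.001], [0.104, -0.995, -0.0], [-0.001, -0.0, -1.0]]
ft_force: [0.5, -0.0, -0.8]
gripper_width: 85.3
gripper_force: 0.0
```

Emit:
{"api": "jog_arm", "payload": {
  "series": [
    [0, 0, 0, 0],
    [0, 0, 0, 0]
  ]
}}

```text
time: 4.85
ee_pos: [535.3, 124.1, 208.9]
eef_rot: [[0.994, 0.107, -0.001], [0.107, -0.994, -0.0], [-0.001, 0.0, -1.0]]
ft_force: [-0.6, 0.7, -0.1]
gripper_width: 85.2
gripper_force: 0.0
```

```bash
python3 - <<'E'
from h import *
o=get_obs();print(o['ee_pos'],o['eef_rot'].round(4).tolist(),o['gripper_width'])
p,d=snapshot('side');np.savez('side1',p=p,d=d)
p2,d2=snapshot('top')
print([ (c,q,[(np.round(r['xyz'],1).tolist(),round(r['score'],2)) for r in pinpoint(c,q)[:2]]) for c in('side','top') for q in('linchpin','pin_mid','bail_bar')])
cv2.imwrite('pics/s1.png',cv2.resize(p[200:340,180:380,::-1],(800,560),interpolation=cv2.INTER_CUBIC))
P=cloud('side',d)
# side view of pin: top face of head and shank
m=near(P,(560,126),50,3,80)
Q=P[m&(np.abs(P[...,2]-20)<3)&(np.abs(P[...,1]-124)<12)];print('headtop',len(Q),Q.min(0),Q.max(0),Q.mean(0),rect(Q))
S=P[m&(P[...,0]>570)&(P[...,2]<16)&(P[...,2]>5)];print('shank',len(S),S.mean(0),S.max(0))
E
```

```text
[535.25268649 124.05973638 208.94798649] [[0.9943, 0.1071, -0.0006], [0.1071, -0.9943, -0.0005], [-0.0007, 0.0004, -1.0]] 85.17428776337101
[('side', 'linchpin', [([555.3, 126.0, 11.9], 0.9)]), ('side', 'pin_mid', [([570.7, 127.3, 10.4], 0.79)]), ('side', 'bail_bar', []), ('top', 'linchpin', [([559.2, 125.6, 9.7], 0.68)]), ('top', 'pin_mid', [([569.1, 126.3, 7.7], 0.5)]), ('top', 'bail_bar', [([565.2, 127.2, 65.5], 0.42)])]
headtop 139 [523.82627149 115.90552302  17.0016116 ] [557.90375496 132.93958757  22.5641459 ] [539.66796503 124.99879221  19.78110243] ((540.8857421875, 124.3686294555664), (32.92298126220703, 15.091482162475586), 6.832697868347168)
shank 108 [582.96231434 130.03168657  12.31687241] [597.01661002 134.29245615  15.82146872]
```

View pics/s1.png

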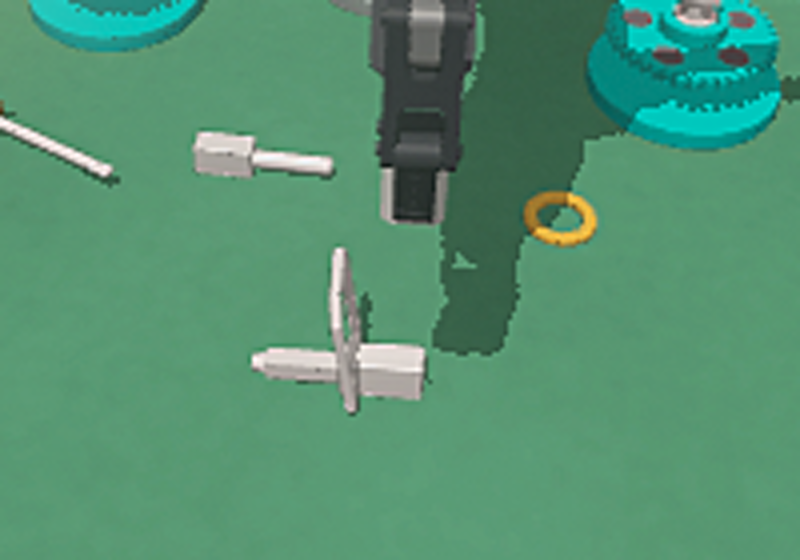

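Converted, 0.133 m is 0.1663, 0.131 m is 0.1638.

Emit:
{"api": "jog_arm", "payload": {
  "series": [
    [0, 0, 0.05, 0],
    [0, 0, 0.0938, 0],
    [0, 0, 0.125, 0],
    [0, 0, 0.1438, 0],
    [0, 0, 0.1538, 0],
    [0, 0, 0.16, 0],
    [0, 0, 0.1638, 0],
    [0, 0, 0.1663, 0],
    [0, 0, 0.1663, 0]
  ]
}}

```text
time: 6.0
ee_pos: [536.3, 122.4, 77.0]
eef_rot: [[0.995, 0.103, 0.001], [0.103, -0.995, 0.0], [0.001, 0.0, -1.0]]
ft_force: [-0.4, -0.8, 0.8]
gripper_width: 85.0
gripper_force: 0.0
```

Emit:
{"api": "jog_arm", "payload": {
  "series": [
    [0, 0, 0, 0],
    [0, 0, 0, 0],
    [0, 0, 0, 0],
    [0, 0, 0, 0],
    [0, 0, 0, 0],
    [0, 0, 0, 0],
    [0, 0, 0, 0],
    [0, 0, 0, 0]
  ],
  "hand": 1,
  "newtons": 50
}}

```text
time: 6.67
ee_pos: [535.9, 122.6, 76.7]
eef_rot: [[0.995, 0.103, 0.001], [0.103, -0.995, 0.0], [0.001, -0.0, -1.0]]
ft_force: [-0.6, 0.2, 3.4]
gripper_width: 12.7
gripper_force: 50.2
```

Converted, 0.165 m is 0.2063, 0.13 m is 0.1625, 18.9 degrees is 0.105.

Emit:
{"api": "jog_arm", "payload": {
  "series": [
    [0, 0, -0.0125, 0],
    [0, 0, -0.0438, 0],
    [0, 0, -0.0875, 0],
    [0, 0, -0.1313, 0],
    [0, 0, -0.15, 0],
    [-0.0075, 0.0313, -0.15, 0.0111],
    [-0.0175, 0.075, -0.15, 0.0278],
    [-0.0275, 0.1188, -0.15, 0.05],
    [-0.0375, 0.1625, -0.15, 0.0722],
    [-0.0475, 0.2063, -0.15, 0.105]
  ]
}}

```text
time: 7.5
ee_pos: [514.3, -46.8, 196.8]
eef_rot: [[0.974, -0.228, -0.0], [-0.228, -0.974, -0.0], [0.0, 0.0, -1.0]]
ft_force: [0.5, -0.8, -1.9]
gripper_width: 12.3
gripper_force: 49.6
```

Converted, 0.1265 m is 0.1581, 0.115 m is 0.1438.

Emit:
{"api": "jog_arm", "payload": {
  "series": [
    [0.0038, 0.0375, 0, 0],
    [0.0088, 0.075, 0, 0],
    [0.0125, 0.1125, 0, 0],
    [0.0169, 0.1438, 0, 0],
    [0.0183, 0.1581, 0.0125, 0],
    [0.0183, 0.1581, 0.0375, 0],
    [0.0183, 0.1581, 0.06, 0],
    [0.0183, 0.1581, 0.071, 0],
    [0.0183, 0.1581, 0.071, 0],
    [0.0183, 0.1581, 0.071, 0]
  ]
}}

```text
time: 8.33
ee_pos: [500.7, -171.5, 139.3]
eef_rot: [[0.975, -0.224, -0.001], [-0.224, -0.975, 0.001], [-0.001, -0.0, -1.0]]
ft_force: [-0.2, -0.6, -0.5]
gripper_width: 12.5
gripper_force: 49.6
```

```bash
python3 - <<'E'
from h import *
o=get_obs();print(o['time'],o['ee_pos'],o['eef_rot'].round(4).tolist(),o['gripper_width'],o['ft_force'])
for c in('top','side'):
    p,d=snapshot(c);np.savez(c+'2',p=p,d=d)
    print([(q,[(np.round(r['xyz'],1).tolist(),round(r['score'],2)) for r in pinpoint(c,q)[:3]]) for q in('linchpin','pin_mid','shaft_axis')])
a=np.load('top2.npz')['p'][:,:,::-1];b=np.load('side2.npz')['p'][:,:,::-1]
f=lambda p,y,x:cv2.resize(p[y:y+66,x:x+66],(396,396),interpolation=cv2.INTER_CUBIC)
cv2.imwrite('pics/c2.png',np.hstack([f(a,175,275),f(b,145,255)]))
E
```

```text
8.3333 [ 500.70489936 -171.50617904  139.26193503] [[0.9746, -0.2239, -0.0012], [-0.2239, -0.9746, 0.0007], [-0.0013, -0.0004, -1.0]] 12.493003367087896 [-0.21954157 -0.56714609 -0.49822469]
[('linchpin', [([681.8, -381.5, -3.5], 0.56)]), ('pin_mid', []), ('shaft_axis', [([733.3, -126.9, 82.5], 0.95), ([408.7, -110.0, 78.8], 0.9), ([584.2, -190.5, 78.2], 0.58)])]
[('linchpin', [([526.1, -178.4, 74.8], 0.73)]), ('pin_mid', [([538.9, -177.7, 77.0], 0.61)]), ('shaft_axis', [([406.8, -109.3, 82.2], 0.95), ([583.4, -191.3, 78.4], 0.89), ([739.5, -129.7, 77.7], 0.73)])]
```

View pics/c2.png

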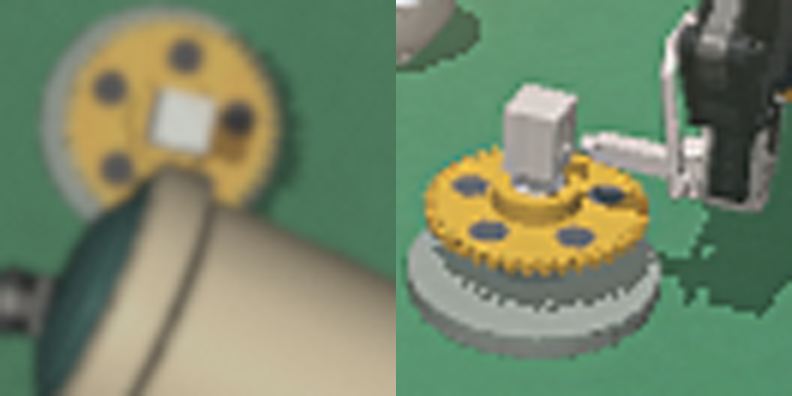

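The top view is blocked by the arm. In the side crop the pin tip at (585,142) points at the hole mouth near (568,138), nearly parallel to the block's edge, with the ring still up. I'll check lateral offset and yaw from the side depth.

```bash
python3 - <<'E'
from h import *
f=np.load('side2.npz');P=cloud('side',f['d'])
o=get_obs();R=o['eef_rot'];t=o['ee_pos'];
ex=R[:2,0];ey=np.array([-ex[1],ex[0]])
D=P[...,:2]-np.array([580.8,-192]);X=D@ex;Y=D@ey;Z=P[...,2]
k=get_calibration('side')
with np.errstate(invalid='ignore'):
  from itertools import product
  b=(abs(X)<14)&(abs(Y)<16)&(Z>62)&(Z<84)
  s=(X>-58)&(X<-22)&(abs(Y)<16)&(Z>66)&(Z<82)
  tp=(abs(X)<14)&(abs(Y)<16)&(Z>85)
def rep(n,m):
  print(n,m.sum(),[np.percentile(a[m],[5,25,50,75,95]).round(1) for a in(X,Y,Z)])
rep('block',b);rep('shank',s);rep('top',tp)
print('tcp offset Y', (t[:2]-[580.8,-192])@ey,'X',(t[:2]-[580.8,-192])@ex)
# +y face fit: block, robust
def face(m,name):
  x,y,z=X[m],Y[m],Z[m];w=np.ones(len(x),bool)
  for _ in range(15):
    A=np.c_[x,np.ones(len(x))];c=np.linalg.lstsq(A[w],y[w],rcond=None)[0];r=y-A@c;w=abs(r)<1.5
  print(name,'yaw deg',np.degrees(np.arctan(c[0])),'Y at 0/mean',c[1],A.mean(0)@c,w.sum())
face(b&(Y>6),'block')
for lo,hi in((66,73),(73,82)):
  face(s&(Z>lo)&(Z<hi),f'shank{lo}')
for x0 in range(-56,-20,4):
  m=s&(X>=x0)&(X<x0+4)
  if m.sum()>3:print(x0,m.sum(),Y[m].max().round(1),np.percentile(Y[m],85).round(1),Z[m].max().round(1),Z[m].min().round(1))
# top outline of block in side picture
for th in(150,165,180):
  W,r=seg('side',f['p'],87,(581,-192),12,th);print(th,r)
E
```

```text
block 99 [array([-11.9, -10.5,  -4.3,   2.6,   8.4]), array([-6.5,  8.1, 10.6, 11.6, 13. ]), array([62.8, 67.3, 72. , 78.8, 83.5])]
shank 68 [array([-52.6, -45.8, -39.1, -31.3, -25.6]), array([-1.6,  3.7,  5.3,  6.3,  7.4]), array([70.2, 72.6, 75.6, 77.9, 78.7])]
top 51 [array([-11.1,  -6.1,  -1.4,   5.5,   9.4]), array([-9.4, -4.6,  0.1,  6.5, 11.4]), array([85.4, 86.1, 86.5, 87. , 87.7])]
tcp offset Y 1.5281014076057886 X -82.11167991899926
block yaw deg -1.906935709355983 Y at 0/mean 11.141507202826919 11.183441762608856 55
shank66 yaw deg 0.008212490856728608 Y at 0/mean 6.665660665619301 6.659771833787976 14
shank73 yaw deg -0.41060751016401303 Y at 0/mean 4.65568501710666 4.9280860344288335 27
-56 5 6.4 6.2 78.6 69.3
-52 7 7.2 7.1 78.0 71.4
-48 9 6.7 5.3 78.3 70.6
-44 12 7.2 7.0 78.8 69.3
-40 10 8.4 7.1 78.7 71.8
-36 6 7.9 7.5 78.2 70.4
-32 10 8.7 7.0 78.9 70.1
-28 8 6.4 6.1 78.7 70.8
150 ((581.3314208984375, -172.5133056640625), (63.64694595336914, 25.583507537841797), 85.98091125488281)
165 ((580.6007080078125, -189.444580078125), (26.492616653442383, 22.05827522277832), 74.30397033691406)
180 ((580.4432983398438, -190.06536865234375), (24.118837356567383, 21.497432708740234), 74.31907653808594)
```

Converted, 0.012 m is 0.015, 0.011 m is 0.0138, 1.5 degrees is 0.0083.

Emit:
{"api": "jog_arm", "payload": {
  "series": [
    [0, 0, 0, 0.0083],
    [0.0038, 0, 0, 0.0083],
    [0.0075, 0, 0, 0.0083],
    [0.01, 0, 0, 0.0083],
    [0.0113, 0, 0, 0.0083],
    [0.0125, 0, 0, 0.0083],
    [0.0138, 0, 0, 0.0083],
    [0.015, 0, 0, 0.0083]
  ]
}}

```text
time: 9.4
ee_pos: [512.6, -174.8, 139.5]
eef_rot: [[0.968, -0.25, -0.0], [-0.25, -0.968, 0.0], [-0.0, 0.0, -1.0]]
ft_force: [-0.4, -0.2, -1.0]
gripper_width: 12.5
gripper_force: 49.6
```

Converted, 0.002 m is 0.0025, 0.001 m is 0.0013.

Emit:
{"api": "jog_arm", "payload": {
  "series": [
    [0.0013, 0, 0, 0],
    [0.0025, 0, 0, 0],
    [0.0025, 0, 0, 0]
  ]
}}

```text
time: 9.65
ee_pos: [514.7, -175.4, 139.6]
eef_rot: [[0.968, -0.25, 0.0], [-0.25, -0.968, -0.0], [0.0, 0.0, -1.0]]
ft_force: [0.4, 0.9, -0.8]
gripper_width: 13.0
gripper_force: 49.6
```

Converted, 0.006 m is 0.0075, 0.0045 m is 0.0056.

Emit:
{"api": "jog_arm", "payload": {
  "series": [
    [0.0019, 0, 0, 0],
    [0.0038, 0, 0, 0],
    [0.0056, 0, 0, 0],
    [0.0075, 0, 0, 0]
  ]
}}

```text
time: 9.98
ee_pos: [518.7, -176.3, 139.3]
eef_rot: [[0.968, -0.25, -0.004], [-0.25, -0.968, 0.001], [-0.005, -0.0, -1.0]]
ft_force: [-6.2, 0.5, 3.1]
gripper_width: 12.9
gripper_force: 50.0
```

Converted, 0.004 m is 0.005, 0.003 m is 0.0038.

Emit:
{"api": "jog_arm", "payload": {
  "series": [
    [0.0019, 0, 0, 0],
    [0.0038, 0, 0, 0],
    [0.005, 0, 0, 0]
  ]
}}

```text
time: 10.23
ee_pos: [519.6, -176.4, 138.9]
eef_rot: [[0.968, -0.249, -0.011], [-0.249, -0.968, 0.003], [-0.012, -0.0, -1.0]]
ft_force: [-12.9, 1.5, 6.7]
gripper_width: 12.8
gripper_force: 50.6
```

Converted, 0.001 m is 0.0013, -0.0006 m is -0.0008.

Emit:
{"api": "jog_arm", "payload": {
  "series": [
    [0, 0, -0.0008, 0],
    [0.0013, 0, -0.0008, 0],
    [0.0013, 0, -0.0008, 0]
  ]
}}

```text
time: 10.48
ee_pos: [525.4, -178.1, 140.5]
eef_rot: [[0.968, -0.25, 0.001], [-0.25, -0.968, -0.0], [0.001, 0.0, -1.0]]
ft_force: [-2.4, 0.3, 1.5]
gripper_width: 12.3
gripper_force: 50.0
```

Converted, 0.01 m is 0.0125, 0.008 m is 0.01.

Emit:
{"api": "jog_arm", "payload": {
  "series": [
    [0.0025, 0, 0, 0],
    [0.005, 0, 0, 0],
    [0.0075, 0, 0, 0],
    [0.01, 0, 0, 0],
    [0.0125, 0, 0, 0],
    [0.0125, 0, 0, 0]
  ]
}}

```text
time: 10.98
ee_pos: [536.1, -180.9, 140.5]
eef_rot: [[0.968, -0.25, 0.002], [-0.25, -0.968, -0.001], [0.003, 0.0, -1.0]]
ft_force: [-0.9, -0.0, 2.8]
gripper_width: 12.6
gripper_force: 50.2
```

Converted, 0.006 m is 0.0075, 0.003 m is 0.0038.

Emit:
{"api": "jog_arm", "payload": {
  "series": [
    [0.0019, 0, 0, 0],
    [0.0038, 0, 0, 0],
    [0.0056, 0, 0, 0],
    [0.0075, 0, 0, 0],
    [0.0075, 0, 0, 0]
  ]
}}

```text
time: 11.4
ee_pos: [541.5, -182.3, 140.3]
eef_rot: [[0.968, -0.25, 0.002], [-0.25, -0.968, -0.0], [0.002, 0.0, -1.0]]
ft_force: [-1.6, 0.8, 5.6]
gripper_width: 12.5
gripper_force: 50.4
```

Emit:
{"api": "jog_arm", "payload": {
  "series": [
    [0.0013, 0, 0, 0],
    [0.0025, 0, 0, 0],
    [0.0038, 0, 0, 0],
    [0.005, 0, 0, 0],
    [0.005, 0, 0, 0]
  ]
}}

```text
time: 11.82
ee_pos: [545.0, -183.2, 140.3]
eef_rot: [[0.968, -0.25, 0.001], [-0.25, -0.968, -0.0], [0.001, 0.0, -1.0]]
ft_force: [-1.6, 0.1, 4.5]
gripper_width: 12.4
gripper_force: 50.4
```

Converted, 0.002 m is 0.0025, 0.001 m is 0.0013.

Emit:
{"api": "jog_arm", "payload": {
  "series": [
    [0.0013, 0, 0, 0],
    [0.0025, 0, 0, 0],
    [0.0025, 0, 0, 0]
  ]
}}

```text
time: 12.07
ee_pos: [545.8, -183.3, 140.2]
eef_rot: [[0.968, -0.25, -0.002], [-0.25, -0.968, 0.0], [-0.002, 0.0, -1.0]]
ft_force: [-4.1, 1.2, 6.7]
gripper_width: 12.3
gripper_force: 50.7
```

Converted, 0.002 m is 0.0025, 0.001 m is 0.0013.

Emit:
{"api": "jog_arm", "payload": {
  "series": [
    [0.0013, 0, 0, 0],
    [0.0025, 0, 0, 0],
    [0.0025, 0, 0, 0]
  ]
}}

```text
time: 12.32
ee_pos: [546.2, -183.4, 140.2]
eef_rot: [[0.968, -0.25, -0.006], [-0.25, -0.968, 0.001], [-0.006, 0.0, -1.0]]
ft_force: [-9.6, 1.2, 10.0]
gripper_width: 12.8
gripper_force: 51.1
```

```bash
python3 - <<'E'
from h import *
p,d=snapshot('side')
print([(q,[(np.round(r['xyz'],1).tolist(),round(r['score'],2)) for r in pinpoint('side',q)[:3]]) for q in('linchpin','pin_mid','bail_bar')])
cv2.imwrite('pics/c3.png',cv2.resize(p[140:215,240:340,::-1],(800,600),interpolation=cv2.INTER_CUBIC))
print(get_obs()['ft_force'])
E
```

```text
[('linchpin', [([568.9, -187.6, 73.1], 0.47), ([468.8, 8.8, -2.7], 0.45)]), ('pin_mid', [([580.1, -190.8, 77.4], 0.63)]), ('bail_bar', [([470.2, -392.3, -1.2], 0.74)])]
[-8.10094559  1.52704414  8.81871856]
```

View pics/c3.png

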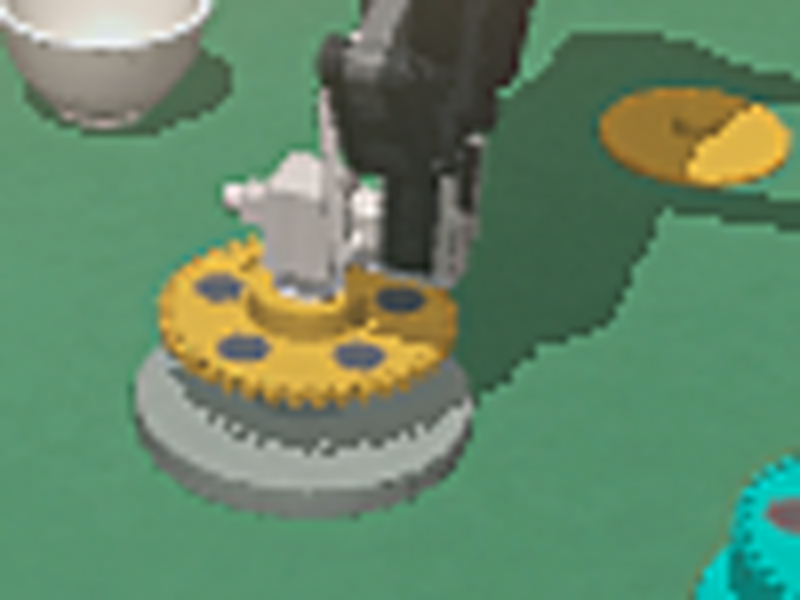

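The tip sticks out at (235,195) beyond the block, and the ring stands at (330,130) beside the gripper. I'll press lightly once more to confirm the head is home.

Converted, 0.0015 m is 0.0019, 0.001 m is 0.0013.

Emit:
{"api": "jog_arm", "payload": {
  "series": [
    [0, 0, -0.0006, 0],
    [0.0013, 0, -0.001, 0],
    [0.0019, 0, -0.001, 0],
    [0.0019, 0, -0.001, 0]
  ]
}}

```text
time: 12.85
ee_pos: [546.4, -183.5, 140.3]
eef_rot: [[0.968, -0.249, -0.009], [-0.249, -0.968, 0.002], [-0.009, -0.0, -1.0]]
ft_force: [-11.1, 1.5, 7.8]
gripper_width: 13.0
gripper_force: 50.8
```

Converted, -0.0018 m is -0.0023, -0.001 m is -0.0013.

Emit:
{"api": "jog_arm", "payload": {
  "series": [
    [-0.0013, 0, 0, 0],
    [-0.0023, 0, -0.0006, 0],
    [-0.0023, 0, -0.0006, 0]
  ]
}}

```text
time: 13.1
ee_pos: [546.1, -183.4, 140.4]
eef_rot: [[0.968, -0.25, -0.005], [-0.25, -0.968, 0.001], [-0.005, -0.0, -1.0]]
ft_force: [-6.3, 0.8, 1.9]
gripper_width: 12.7
gripper_force: 50.0
```

Emit:
{"api": "jog_arm", "payload": {
  "series": [
    [0, 0, 0, 0],
    [0, 0, 0, 0],
    [0, 0, 0, 0],
    [0, 0, 0, 0],
    [0, 0, 0, 0],
    [0, 0, 0, 0]
  ],
  "hand": -0.3
}}

```text
time: 13.6
ee_pos: [548.4, -184.1, 141.5]
eef_rot: [[0.968, -0.25, 0.001], [-0.25, -0.968, -0.0], [0.001, 0.0, -1.0]]
ft_force: [0.6, -0.5, -0.4]
gripper_width: 55.2
gripper_force: 0.0
```

Converted, -0.11 m is -0.1375, -0.1 m is -0.125.

Emit:
{"api": "jog_arm", "payload": {
  "series": [
    [0, 0, -0.0063, 0],
    [0, 0, -0.025, 0],
    [0, 0, -0.0625, 0],
    [0, 0, -0.1, 0],
    [-0.025, 0, -0.1375, 0],
    [-0.075, 0, -0.1375, 0],
    [-0.125, 0, -0.1375, 0],
    [-0.125, 0, -0.1375, 0]
  ]
}}

```text
time: 14.27
ee_pos: [442.9, -155.3, 250.9]
eef_rot: [[0.968, -0.25, -0.01], [-0.25, -0.968, 0.004], [-0.01, -0.002, -1.0]]
ft_force: [-0.8, 0.6, -0.5]
gripper_width: 55.5
gripper_force: 0.0
```

```bash
python3 - <<'E'
from h import *
o=get_obs();print(o['time'],o['ee_pos'],o['ft_force'],o['gripper_width'])
S=[]
for c in('side','top'):
    p,d=snapshot(c);np.savez(c+'3',p=p,d=d);S.append(p)
    print(c,[(q,[(np.round(r['xyz'],1).tolist(),round(r['score'],2)) for r in pinpoint(c,q)[:3]]) for q in('linchpin','pin_mid','bail_bar')])
    P=cloud(c,d);m=near(P,(570,-190),45,105,145);Q=P[m];print(len(Q),Q.mean(0),np.percentile(Q[:,2],[5,50,95]))
    B=Q[Q[:,2]>120];print('bar',len(B),B.mean(0) if len(B) else '')
f=lambda p,y,x:cv2.resize(p[y:y+66,x:x+66,::-1],(396,396),interpolation=cv2.INTER_CUBIC)
cv2.imwrite('pics/c4.png',np.hstack([f(S[0],130,245),f(S[1],165,275)]))
E
```

```text
14.2667 [ 442.89670322 -155.28078614  250.90096685] [-0.83738441  0.55896333 -0.52570932] 55.51002437952205
side [('linchpin', [([568.3, -190.7, 75.6], 0.55)]), ('pin_mid', [([581.2, -192.4, 73.0], 0.54)]), ('bail_bar', [([574.6, -185.3, 130.5], 0.68), ([584.7, -195.6, -1.8], 0.3)])]
64 [ 569.6232709  -184.17426204  121.55728561] [107.35932239 121.882004   133.63243552]
bar 36 [ 570.53153189 -184.20570999  128.53096617]
top [('linchpin', [([566.8, -186.9, 75.1], 0.52)]), ('pin_mid', [([578.7, -188.8, 74.3], 0.54)]), ('bail_bar', [([571.2, -190.2, 135.0], 0.39)])]
48 [ 569.56369473 -188.62376433  127.38673443] [112.86269388 130.00173669 133.85451262]
bar 42 [ 569.97275388 -188.86822925  129.53049683]
```

View pics/c4.png

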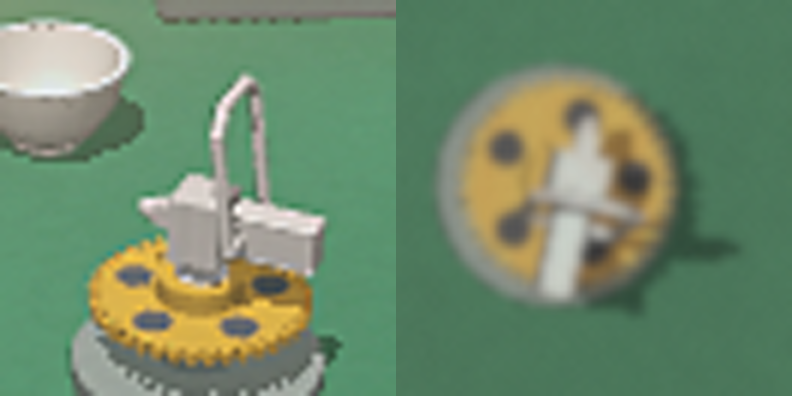

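The ring is up, and the head at (280,235) in the side crop appears to touch the block. I'll push the head gently from behind with shut fingers to make sure it is home.

Converted, 0.11 m is 0.1375, 0.105 m is 0.1313.

Emit:
{"api": "jog_arm", "payload": {
  "series": [
    [0.025, 0, 0, 0],
    [0.05, 0, 0.025, 0],
    [0.075, 0, 0.0625, 0],
    [0.0875, 0, 0.1063, 0],
    [0.0913, 0, 0.1313, 0],
    [0.0913, 0, 0.1375, 0],
    [0.0913, 0, 0.1375, 0],
    [0.0938, 0, 0.1375, 0],
    [0.0963, 0, 0.1375, 0],
    [0.0963, 0, 0.1375, 0]
  ],
  "hand": 1
}}

```text
time: 15.5
ee_pos: [524.2, -177.7, 142.6]
eef_rot: [[0.968, -0.25, -0.003], [-0.25, -0.968, 0.001], [-0.003, 0.0, -1.0]]
ft_force: [-5.1, 1.2, -0.4]
gripper_width: -0.3
gripper_force: 2.5
```

Emit:
{"api": "jog_arm", "payload": {
  "series": [
    [0.0013, 0, 0, 0],
    [0.0025, 0, 0, 0],
    [0.0038, 0, 0, 0],
    [0.005, 0, 0, 0],
    [0.0063, 0, 0, 0],
    [0.0063, 0, 0, 0]
  ]
}}

```text
time: 16.0
ee_pos: [525.0, -177.6, 142.3]
eef_rot: [[0.968, -0.249, -0.012], [-0.249, -0.968, 0.004], [-0.013, -0.0, -1.0]]
ft_force: [-12.4, 1.8, 5.7]
gripper_width: 0.1
gripper_force: 6.5
```

Converted, 0.003 m is 0.0038, 0.002 m is 0.0025.

Emit:
{"api": "jog_arm", "payload": {
  "series": [
    [0.0013, 0, 0, 0],
    [0.0025, 0, 0, 0],
    [0.0038, 0, 0, 0],
    [0.0038, 0, 0, 0]
  ]
}}

```text
time: 16.33
ee_pos: [525.5, -177.6, 142.0]
eef_rot: [[0.968, -0.249, -0.018], [-0.249, -0.969, 0.005], [-0.019, -0.001, -1.0]]
ft_force: [-17.2, 4.0, 7.7]
gripper_width: 0.1
gripper_force: 9.1
```

Pressing with 17 N gave no tip motion beyond the arm's flex, so the head is home. Next I'll swing the ring.

Converted, -0.054 m is -0.0675, -0.03 m is -0.0375.

Emit:
{"api": "jog_arm", "payload": {
  "series": [
    [-0.01, 0, 0, 0],
    [-0.015, 0, -0.0063, 0],
    [-0.015, 0, -0.0375, 0],
    [-0.015, 0, -0.0675, 0],
    [-0.015, 0, -0.0675, 0],
    [0, 0, -0.0675, 0],
    [0.015, 0, -0.0675, 0],
    [0.02, 0, -0.0675, 0],
    [0.0225, 0, -0.0675, 0],
    [0.0225, 0, -0.0675, 0]
  ]
}}

```text
time: 17.17
ee_pos: [551.4, -184.8, 195.9]
eef_rot: [[0.968, -0.25, 0.001], [-0.25, -0.968, -0.0], [0.001, 0.0, -1.0]]
ft_force: [-0.1, 0.2, -0.6]
gripper_width: -0.1
gripper_force: 0.0
```

Converted, 0.0205 m is 0.0256, 0.018 m is 0.0225.

Emit:
{"api": "jog_arm", "payload": {
  "series": [
    [0.0038, 0, 0, 0],
    [0.0075, 0, 0, 0],
    [0.0113, 0, 0, 0],
    [0.015, 0, 0, 0],
    [0.0188, 0, 0, 0],
    [0.0225, 0, 0, 0],
    [0.0256, 0, 0.0013, 0]
  ]
}}

```text
time: 17.75
ee_pos: [570.7, -189.7, 194.1]
eef_rot: [[0.968, -0.25, -0.001], [-0.25, -0.968, 0.0], [-0.001, -0.0, -1.0]]
ft_force: [-1.6, 1.2, -0.7]
gripper_width: 0.0
gripper_force: 0.9
```

Converted, 0.015 m is 0.0188, 0.001 m is 0.0013.

Emit:
{"api": "jog_arm", "payload": {
  "series": [
    [0.0038, 0, 0.0013, 0],
    [0.0075, 0, 0.0038, 0],
    [0.0113, 0, 0.0063, 0],
    [0.015, 0, 0.0088, 0],
    [0.0188, 0, 0.0113, 0]
  ]
}}

```text
time: 18.17
ee_pos: [586.0, -193.8, 185.6]
eef_rot: [[0.968, -0.25, 0.001], [-0.25, -0.968, -0.0], [0.001, 0.0, -1.0]]
ft_force: [-1.1, 1.3, 1.6]
gripper_width: 0.3
gripper_force: 0.6
```

Converted, 0.013 m is 0.0163, 0.012 m is 0.015.

Emit:
{"api": "jog_arm", "payload": {
  "series": [
    [0.0025, 0, 0.0025, 0],
    [0.005, 0, 0.0044, 0],
    [0.0075, 0, 0.0063, 0],
    [0.01, 0, 0.0088, 0],
    [0.0125, 0, 0.0125, 0],
    [0.015, 0, 0.0163, 0]
  ]
}}

```text
time: 18.67
ee_pos: [597.3, -196.7, 172.4]
eef_rot: [[0.968, -0.25, 0.0], [-0.25, -0.968, -0.0], [0.0, 0.0, -1.0]]
ft_force: [-0.9, -0.3, 1.1]
gripper_width: -0.1
gripper_force: 0.6
```

Converted, 0.025 m is 0.0313, 0.02 m is 0.025.

Emit:
{"api": "jog_arm", "payload": {
  "series": [
    [0.0019, 0, 0.0025, 0],
    [0.0038, 0, 0.005, 0],
    [0.0056, 0, 0.0075, 0],
    [0.0025, 0, 0.0063, 0],
    [0, 0, -0.005, 0],
    [0, 0, -0.0163, 0],
    [0.0125, 0, -0.0188, 0],
    [0.025, 0, -0.0188, 0],
    [0.0313, 0, -0.0163, 0],
    [0.0313, 0, -0.015, 0]
  ]
}}

```text
time: 19.5
ee_pos: [622.7, -203.3, 184.8]
eef_rot: [[0.968, -0.25, 0.002], [-0.25, -0.968, -0.001], [0.002, 0.0, -1.0]]
ft_force: [0.3, 0.4, -0.8]
gripper_width: 0.0
gripper_force: 0.0
```

Converted, 0.024 m is 0.03, 0.021 m is 0.0263.

Emit:
{"api": "jog_arm", "payload": {
  "series": [
    [0, 0, 0.0038, 0],
    [0, 0, 0.0075, 0],
    [0, 0, 0.0113, 0],
    [0, 0, 0.015, 0],
    [0, 0, 0.0188, 0],
    [0, 0, 0.0225, 0],
    [0, 0, 0.0263, 0],
    [0, 0, 0.03, 0]
  ]
}}

```text
time: 20.17
ee_pos: [621.2, -202.9, 160.3]
eef_rot: [[0.968, -0.25, 0.0], [-0.25, -0.968, -0.0], [0.0, 0.0, -1.0]]
ft_force: [1.1, -0.5, 2.1]
gripper_width: -0.3
gripper_force: 0.8
```

Converted, 0.007 m is 0.0088, 0.005 m is 0.0063.

Emit:
{"api": "jog_arm", "payload": {
  "series": [
    [0, 0, 0.0013, 0],
    [0, 0, 0.0038, 0],
    [0, 0, 0.0063, 0],
    [0, 0, 0.0088, 0]
  ]
}}

```text
time: 20.5
ee_pos: [621.1, -202.8, 153.3]
eef_rot: [[0.968, -0.25, -0.0], [-0.25, -0.968, -0.0], [-0.0, 0.0, -1.0]]
ft_force: [1.2, 0.1, 2.5]
gripper_width: 0.0
gripper_force: 0.7
```

Converted, 0.003 m is 0.0038, 0.002 m is 0.0025.

Emit:
{"api": "jog_arm", "payload": {
  "series": [
    [0, 0, 0.0013, 0],
    [0, 0, 0.0025, 0],
    [0, 0, 0.0038, 0],
    [0, 0, 0.0038, 0]
  ]
}}

```text
time: 20.83
ee_pos: [621.1, -202.8, 150.2]
eef_rot: [[0.968, -0.25, -0.0], [-0.25, -0.968, 0.0], [-0.0, 0.0, -1.0]]
ft_force: [1.3, -1.0, 1.5]
gripper_width: -0.2
gripper_force: 0.6
```

Converted, 0.001 m is 0.0013.

Emit:
{"api": "jog_arm", "payload": {
  "series": [
    [0, 0, 0.0013, 0],
    [0, 0, 0.0013, 0]
  ]
}}

```text
time: 21.0
ee_pos: [621.1, -202.8, 149.3]
eef_rot: [[0.968, -0.25, -0.0], [-0.25, -0.968, 0.0], [-0.0, 0.0, -1.0]]
ft_force: [1.3, -0.4, 1.8]
gripper_width: -0.1
gripper_force: 0.6
```

Converted, 0.001 m is 0.0013.

Emit:
{"api": "jog_arm", "payload": {
  "series": [
    [0, 0, 0.0013, 0],
    [0, 0, 0.0013, 0]
  ]
}}

```text
time: 21.17
ee_pos: [621.1, -202.8, 148.4]
eef_rot: [[0.968, -0.25, -0.0], [-0.25, -0.968, -0.0], [-0.0, 0.0, -1.0]]
ft_force: [0.5, -0.2, 1.8]
gripper_width: -0.1
gripper_force: 0.8
```

Converted, 0.001 m is 0.0013.

Emit:
{"api": "jog_arm", "payload": {
  "series": [
    [0, 0, 0.0013, 0],
    [0, 0, 0.0013, 0]
  ]
}}

```text
time: 21.33
ee_pos: [620.9, -202.7, 147.3]
eef_rot: [[0.968, -0.25, -0.001], [-0.25, -0.968, 0.0], [-0.001, -0.0, -1.0]]
ft_force: [-0.6, 0.1, 2.1]
gripper_width: 0.1
gripper_force: 0.5
```

Converted, 0.001 m is 0.0013.

Emit:
{"api": "jog_arm", "payload": {
  "series": [
    [0, 0, 0.0013, 0],
    [0, 0, 0.0013, 0]
  ]
}}

```text
time: 21.5
ee_pos: [620.9, -202.8, 146.2]
eef_rot: [[0.968, -0.25, -0.001], [-0.25, -0.968, 0.0], [-0.001, 0.0, -1.0]]
ft_force: [0.1, -0.3, 1.2]
gripper_width: -0.1
gripper_force: 0.7
```

Emit:
{"api": "jog_arm", "payload": {
  "series": [
    [0, 0, 0.0013, 0],
    [0, 0, 0.0013, 0]
  ]
}}

```text
time: 21.67
ee_pos: [620.8, -202.7, 145.3]
eef_rot: [[0.968, -0.25, -0.001], [-0.25, -0.968, 0.0], [-0.001, 0.0, -1.0]]
ft_force: [-1.4, 0.2, 2.8]
gripper_width: -0.3
gripper_force: 1.1
```

```bash
python3 - <<'E'
from h import *
p,d=snapshot('side')
print([(q,[(np.round(r['xyz'],1).tolist(),round(r['score'],2)) for r in pinpoint('side',q)[:3]]) for q in('linchpin','pin_mid','bail_bar')])
cv2.imwrite('pics/c5.png',cv2.resize(p[140:200,235:315,::-1],(800,600),interpolation=cv2.INTER_CUBIC))
print(get_obs()['ft_force'])
E
```

```text
[('linchpin', [([566.8, -188.6, 78.3], 0.72)]), ('pin_mid', [([582.1, -188.3, 72.1], 0.63)]), ('bail_bar', [([619.6, -198.5, 67.2], 0.42)])]
[-1.13441487 -0.60359035  2.27850107]
```

View pics/c5.png

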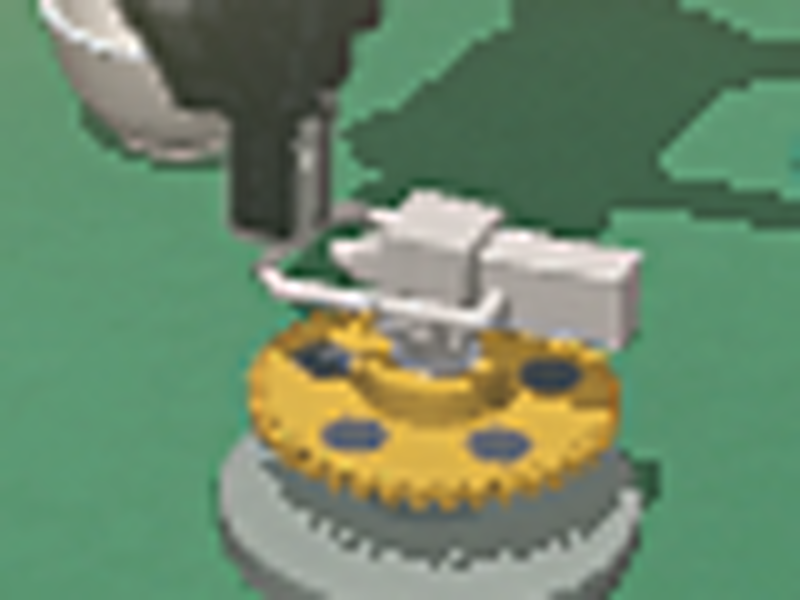

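The ring lies almost flat around the block. Its bar at (265,270) is nearly in line with the pin axis, and the head at (560,290) is against the block. I'll press a little further until the force rises.

Converted, 0.001 m is 0.0013.

Emit:
{"api": "jog_arm", "payload": {
  "series": [
    [0, 0, 0.0013, 0],
    [0, 0, 0.0013, 0],
    [0, 0, 0.0013, 0]
  ]
}}

```text
time: 22.12
ee_pos: [621.0, -202.7, 144.2]
eef_rot: [[0.968, -0.25, -0.0], [-0.25, -0.968, 0.0], [-0.0, -0.0, -1.0]]
ft_force: [-0.7, 0.5, 1.2]
gripper_width: 0.1
gripper_force: 0.6
```

Converted, 0.001 m is 0.0013.

Emit:
{"api": "jog_arm", "payload": {
  "series": [
    [0, 0, 0.0013, 0],
    [0, 0, 0.0013, 0],
    [0, 0, 0.0013, 0]
  ]
}}

```text
time: 22.37
ee_pos: [621.2, -202.8, 143.6]
eef_rot: [[0.968, -0.25, -0.0], [-0.25, -0.968, -0.0], [-0.0, 0.0, -1.0]]
ft_force: [-1.8, 0.7, 3.8]
gripper_width: 0.1
gripper_force: 1.6
```

Converted, 0.001 m is 0.0013.

Emit:
{"api": "jog_arm", "payload": {
  "series": [
    [0, 0, 0.0013, 0],
    [0, 0, 0.0013, 0],
    [0, 0, 0.0013, 0]
  ]
}}

```text
time: 22.62
ee_pos: [621.1, -202.8, 143.0]
eef_rot: [[0.968, -0.25, 0.0], [-0.25, -0.968, -0.0], [0.0, 0.0, -1.0]]
ft_force: [-3.0, 1.1, 5.9]
gripper_width: -0.3
gripper_force: 2.8
```

Converted, 0.0005 m is 0.0006.

Emit:
{"api": "jog_arm", "payload": {
  "series": [
    [0, 0, 0.0006, 0],
    [0, 0, 0.0006, 0],
    [0, 0, 0.0006, 0]
  ]
}}

```text
time: 22.87
ee_pos: [621.1, -202.8, 142.8]
eef_rot: [[0.968, -0.25, 0.0], [-0.25, -0.968, -0.0], [0.0, 0.0, -1.0]]
ft_force: [-3.1, 1.4, 6.7]
gripper_width: -0.2
gripper_force: 3.4
```

Converted, 0.001 m is 0.0013.

Emit:
{"api": "jog_arm", "payload": {
  "series": [
    [0, 0, 0.0013, 0],
    [0, 0, 0.0013, 0],
    [0, 0, 0.0013, 0]
  ]
}}

```text
time: 23.12
ee_pos: [621.1, -202.8, 142.3]
eef_rot: [[0.968, -0.25, 0.0], [-0.25, -0.968, -0.0], [0.0, 0.0, -1.0]]
ft_force: [-3.5, 0.9, 8.8]
gripper_width: -0.0
gripper_force: 4.5
```

Converted, -0.14 m is -0.175, -0.13 m is -0.1625.

Emit:
{"api": "jog_arm", "payload": {
  "series": [
    [0, 0, -0.0063, 0],
    [0, 0, -0.025, 0],
    [0, 0, -0.0625, 0],
    [0, 0, -0.1125, 0],
    [0, 0, -0.1625, 0],
    [-0.025, 0.025, -0.175, 0],
    [-0.0625, 0.0625, -0.175, 0],
    [-0.1, 0.1, -0.175, 0],
    [-0.1375, 0.1375, -0.175, 0],
    [-0.1625, 0.1625, -0.175, 0]
  ]
}}

```text
time: 23.95
ee_pos: [460.6, -297.3, 280.9]
eef_rot: [[0.968, -0.25, -0.0], [-0.25, -0.968, -0.001], [0.0, 0.001, -1.0]]
ft_force: [0.4, 0.1, -0.0]
gripper_width: 0.1
gripper_force: 0.0
```

```bash
python3 - <<'E'
from h import *
S=[]
for c in('side','top'):
    p,d=snapshot(c);S.append(p);np.savez(c+'4',p=p,d=d)
    print(c,[(q,[(np.round(r['xyz'],1).tolist(),round(r['score'],2)) for r in pinpoint(c,q)[:2]]) for q in('linchpin','pin_mid','bail_bar')])
    P=cloud(c,d)
    ex=np.array([.968,-.25]);ey=np.array([.25,.968]);D=P[...,:2]-[580.8,-192];X=D@ex;Y=D@ey;Z=P[...,2]
    for n,a,b,y in(('head',-46,-13,7),('shank',13,26,5),('bar',34,50,16)):
        with np.errstate(invalid='ignore'): m=(X>a)&(X<b)&(abs(Y)<y)&(Z>60)&(Z<90)
        print(n,m.sum(),X[m].mean().round(1),[np.percentile(v[m],[10,50,90]).round(1).tolist() for v in(X,Y,Z)] if m.sum() else '')
f=lambda p,y,x:cv2.resize(p[y:y+60,x:x+60,::-1],(400,400),interpolation=cv2.INTER_CUBIC)
cv2.imwrite('pics/c6.png',np.hstack([f(S[0],140,245),f(S[1],165,275)]))
E
```

```text
side [('linchpin', [([563.1, -190.1, 76.2], 0.73)]), ('pin_mid', [([582.9, -188.9, 75.0], 0.5)]), ('bail_bar', [([618.4, -199.2, 72.9], 0.44)])]
head 93 -30.4 [[-42.1, -31.4, -18.6], [-3.8, 5.1, 6.6], [67.0, 81.4, 84.0]]
shank 14 18.1 [[14.6, 17.2, 21.8], [-0.6, 3.0, 4.6], [70.1, 76.7, 78.1]]
bar 18 37.2 [[35.0, 36.9, 39.6], [-11.5, -0.5, 12.2], [73.6, 75.3, 76.3]]
top [('linchpin', [([565.8, -189.8, 75.2], 0.82), ([579.8, -193.9, 1.3], 0.33)]), ('pin_mid', [([580.2, -192.1, 72.8], 0.53)]), ('bail_bar', [])]
head 82 -29.6 [[-42.1, -29.4, -16.8], [-5.1, 0.7, 6.3], [79.8, 82.0, 85.2]]
shank 14 17.7 [[14.2, 17.1, 21.7], [-1.8, 0.9, 4.0], [74.5, 75.3, 78.2]]
bar 28 37.7 [[35.6, 37.6, 39.9], [-12.7, 1.0, 12.9], [71.8, 73.7, 77.5]]
```

View pics/c6.png

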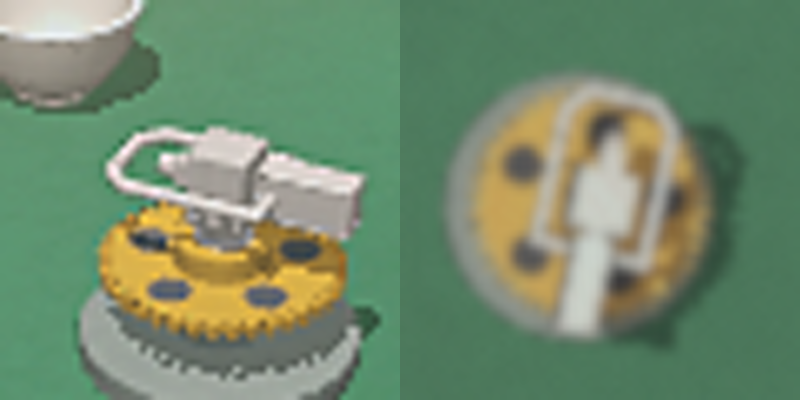

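Both crops show the ring down around the block, lined up with the shank, and the head touching the block with no visible gap. The bar reads about 3 mm short of where it should be in x, so I'll check the head is home with another gentle push from behind.

Converted, 0.139 m is 0.1738, 0.135 m is 0.1688.

Emit:
{"api": "jog_arm", "payload": {
  "series": [
    [0.0075, -0.0413, 0, 0],
    [0.015, -0.0825, 0, 0],
    [0.0238, -0.125, 0, 0],
    [0.0316, -0.1648, 0.0125, 0],
    [0.0316, -0.1648, 0.0563, 0],
    [0.0316, -0.1648, 0.1, 0],
    [0.0316, -0.1648, 0.1438, 0],
    [0.0316, -0.1648, 0.1688, 0],
    [0.0316, -0.1648, 0.1738, 0],
    [0.0316, -0.1648, 0.1738, 0]
  ]
}}

```text
time: 25.18
ee_pos: [520.3, -173.9, 140.5]
eef_rot: [[0.969, -0.248, -0.003], [-0.248, -0.969, 0.002], [-0.003, -0.001, -1.0]]
ft_force: [-0.1, -0.7, 0.8]
gripper_width: 0.1
gripper_force: 0.0
```

Converted, 0.004 m is 0.005, 0.003 m is 0.0038.

Emit:
{"api": "jog_arm", "payload": {
  "series": [
    [0.0025, 0, 0, 0],
    [0.0038, 0, 0, 0],
    [0.005, 0, 0, 0],
    [0.005, 0, 0, 0]
  ]
}}

```text
time: 25.52
ee_pos: [524.2, -175.9, 143.0]
eef_rot: [[0.968, -0.25, 0.0], [-0.25, -0.968, -0.0], [0.0, 0.0, -1.0]]
ft_force: [-2.7, 0.9, -0.5]
gripper_width: 0.3
gripper_force: 1.2
```

Converted, 0.003 m is 0.0038, 0.002 m is 0.0025.

Emit:
{"api": "jog_arm", "payload": {
  "series": [
    [0.0013, 0, 0, 0],
    [0.0025, 0, 0, 0],
    [0.0038, 0, 0, 0],
    [0.0038, 0, 0, 0]
  ]
}}

```text
time: 25.85
ee_pos: [525.1, -176.0, 142.1]
eef_rot: [[0.968, -0.25, -0.004], [-0.25, -0.968, 0.002], [-0.005, -0.0, -1.0]]
ft_force: [-7.2, 1.2, 2.7]
gripper_width: -0.4
gripper_force: 3.4
```

Converted, 0.002 m is 0.0025, 0.001 m is 0.0013.

Emit:
{"api": "jog_arm", "payload": {
  "series": [
    [0.0013, 0, 0, 0],
    [0.0025, 0, 0, 0],
    [0.0025, 0, 0, 0]
  ]
}}

```text
time: 26.1
ee_pos: [525.4, -175.9, 141.9]
eef_rot: [[0.968, -0.25, -0.008], [-0.25, -0.968, 0.003], [-0.009, -0.001, -1.0]]
ft_force: [-9.3, 3.7, 4.6]
gripper_width: 0.2
gripper_force: 5.1
```

The push stalls at the same place as before, so the head is home. I'll retreat and hand in.

Converted, -0.12 m is -0.15, -0.008 m is -0.01.

Emit:
{"api": "jog_arm", "payload": {
  "series": [
    [-0.01, 0, 0, 0],
    [-0.025, 0, 0, 0],
    [-0.0375, 0, -0.0375, 0],
    [-0.0438, 0, -0.0875, 0],
    [-0.0438, 0, -0.125, 0],
    [-0.0438, 0, -0.15, 0],
    [-0.0438, 0, -0.15, 0],
    [-0.0438, 0, -0.15, 0]
  ]
}}

```text
time: 26.77
ee_pos: [496.4, -169.1, 264.1]
eef_rot: [[0.968, -0.25, 0.006], [-0.25, -0.968, -0.003], [0.007, 0.001, -1.0]]
ft_force: [-0.7, 0.6, -0.2]
gripper_width: -0.2
gripper_force: 0.0
```

```bash
python3 - <<'E'
from h import *
p,d=snapshot('side')
print([(q,[(np.round(r['xyz'],1).tolist(),round(r['score'],2)) for r in pinpoint('side',q)[:2]]) for q in('pin_mid','bail_bar')])
print(get_obs()['ft_force'],sign_off())
E
```

```text
[('pin_mid', [([582.1, -193.5, 74.0], 0.51), ([772.6, -237.4, 1.8], 0.24)]), ('bail_bar', [([622.6, -199.7, 72.8], 0.49)])]
the job is handed in; nothing more can be done
[ 0.58441339  0.29203688 -1.1823701 ] None
```

I pushed the linchpin home in the cross hole and swung the ring fully down around the shaft, then handed the job in at about 27 s; `sign_off()` gave no verdict, so I can't confirm how it was judged.

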